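# Press the board tester's lever through its guard window

## Robot

A 6-joint arm with a two-finger parallel gripper is mounted at the origin on a cart in front of the work surface, level with it; the furniture and walls round the work are solid. World frame = base frame: x ahead of the robot, y to its left, z up, the work surface at z = 0. Lengths are in m, angles in rad, forces in N, time in s.
With the tool pointing down it reaches from about 0.35 to 0.725 m from the base axis. Payload 4.3 kg.
Tool frame: the origin (TCP) lies between the finger pads; the fingertips stand 19 mm ahead of it and the grasp point (between the pads) is the TCP; z points along the fingers, y is the direction in which the jaws open and shut (so a half turn about z gives the same grasp; the last joint's range is limited). The gripper opens to 85 mm and grips with 20 to 120 N. Pads are 22 mm wide; open, the fingers measure 114 mm over their backs; the gripper's body (76 mm by 85 mm) begins 54 mm behind the grasp point. The pads swing forward as they close: fully open they stand 13 mm farther back than shut.
Start: joints at [1.182, 0.377, 0.081, 1.274, 0, 1.46], TCP at [0.158, 0.553, 0.25] pointing down, gripper open.
Joint ranges: [-2.72, 2.72], [-0.84, 1.66], [-1.02, 1.22], [-1.77, 2.12], [-1.37, 1.28], [-3.14, 3.14]. Speed limits (rad/s): [2.57, 2.57, 3.14, 3.14, 3.14, 3.14].

## Interface

Orientations are given as a unit quaternion [w, x, y, z].
In Python, from bench import r gives the robot as it stands. The module is installed in compiled form; this text tells all that it offers. Calls block until the motion is done:
- r.reach(position, orientation): joint-space move of the TCP to a pose.
- r.move_linear(position, attitude=None, velocity=0.15, threshold=None): straight line of the TCP; attitude=None keeps the orientation; velocity is the mean speed in m/s. With threshold (N) it stops when the force on the tool has changed by that much, and returns True; else False.
- r.set_joints(angles): joint-space move.
- r.open_gripper() and r.gripper_close(force=None): open the fingers fully, or close them until they stop; force is the grip in N (None keeps the last).
- r.wait(seconds).
- r.inverse_kinematics(position, orientation): joint angles nearest the present ones, or None.
- r.capture(name): name is "side" or "top"; returns a dict with "pixels" (400x640x3 uint8, red, green, blue), "depth" (400x640 float32, m along the optical axis (not along the pixel's ray), 0 where there is no reading), "vertical_fov" (degrees; the focal length in pixels is half the picture's height over the tangent of half this angle, whatever the lens; pixels are square), "cx", "cy" (the principal point, pixels), "D" ([k1, k2, p1, p2, k3] as OpenCV has them; the pictures are not rectified), "R" (3x3) and "t" (3): a world point X has camera coordinates R X + t. Camera axes: x right, y down, z forward; pixel columns grow to the right and rows downward; lengths in m; the calibration is good to about 2 mm. A picture is of the moment at which its call begins.
A pose or a line that the arm cannot do raises r.PlanningError and nothing moves.
- r.finish_job(): hands the job in, once; it reports no verdict.
Readings, each from a call of its own:
- r.read_time(): time.
- r.read_joints(): joint angles.
- r.read_qvel(): joint speeds.
- r.read_joint_efforts(): joint torques, N m.
- r.read_ee_pos(): TCP position.
- r.read_ee_rot(): TCP orientation.
- r.read_force(): force on the tool from outside, world axes, zero at the start.
- r.read_wrist_torque(): the same for the moment, N m.
- r.read_opening(): opening from 0.0 (shut) to 1.0 (fully open).
Only numpy, scipy, OpenCV 4.12 (cv2) and the standard library are available. Lean on these libraries where they do the work, as an engineer would, in place of code of your own. Each camera call takes 0.05 s, during which the arm holds its last target.

## Task

Test the blue circuit board: with the fingertips push the tester's sliding tray fully home under the press by its blue push plate, then reach down through the window of the yellow guard and press the red lever paddle fully down, without touching the guard, and finish while still holding the paddle down with the fingertips. Nothing is to be picked up: the board stays lying in its tray, the press may only come down once the tray is home, and the other things on the bench stay where they are.

Things in the scene. Friction and masses are not known exactly. Their poses are not given: they have to be found in the camera images.
- tester: Bench-top board tester, fixed to the bench, placed and turned differently every time: dark steel base plate 160 (its x) x 240 (its y) x 18 mm. Origin: centre of the underside, on the bench. Its x points away from the robot at yaw 0, its y to the left, z up. The press bay with the guard is its right half (middle of the bay at y = -45 mm); the tray slides along its y.
- guard: Fixed guard over the press bay, same origin and axes as the tester: four posts, clear panels at front, back and right side, and a yellow top frame 4 mm thick with its top 118 mm above the bench, covering x -73 to +76 mm and y -105 to +15 mm of the tester. The only way in from above is the rectangular window in the top frame. Must not be touched by any part of the robot.
- window (a point): Centre of the window's opening, level with the top of the yellow frame (118 mm up), axes as the tester's. The opening is 64 mm along x and 76 mm along y, with straight edges; nothing stands above the frame.
- paddle_top (a point): Centre of the upper face of the red plastic paddle (36 (x) x 44 (y) x 7 mm) at the end of the lever, seen through the window, where to press; below the centre of the window to within 4 mm. Raised it is about 13 mm below the top of the guard frame, fully pressed about 35 mm below it.
- lever (a joint): Lever hinge, rad: 0 raised (a spring returns it there), 0.28 fully pressed against its stop. The hinge is horizontal along the tester's y, 80 mm from the paddle towards the tester's +x; the paddle goes down about 22 mm. About 3.5 N on the paddle starts it, about 9 N holds it at the stop. The black press head goes down with it.
- tray (a joint): Tray slide, m: 0 fully out (to the tester's left, +y), 0.080 fully home against its stop (moved along the tester's -y). It starts fully out. Friction about 2.5 N; it stays where it is left.
- push_face (a point): Point on the outer (+y) face of the blue upright push plate on the tray's left end, at mid-width, 81 mm above the bench; moves with the tray, axes as the tester's. The plate is 80 mm wide along x, 6 mm thick and reaches from 18 to 96 mm above the bench. Push it along the tester's -y; the face ends 60 mm to the left of the guard.
- board: Blue circuit board, 89 x 102 x 6 mm, lying loose in the nest of the tray, held in place by rims 5 mm high; origin at its underside centre, 26 mm above the bench.
- marker: Black and red marker pen, 131 x 50 x 12 mm as it lies on the bench (bystander).
- eraser: Blue and white eraser, 47 x 42 x 12 mm (bystander).
- screwdriver_blue: Blue screwdriver, 139 x 29 x 17 mm, lying (bystander).
- flush_cutters: Red-handled cutters, 133 x 45 x 13 mm, lying (bystander).
Mind the look-alikes: they are no part of the job. Of the things that look like the board, the largest one is meant.

How it is judged:
On the way, in this order (a step that is already met when the one before it is completed fails the run):
1. the tray is pushed fully home (value of joint tray above 0.077 m and value of joint lever below 0.06 rad), for 0.2 s.
2. the lever paddle is pressed fully down by the fingers, tray still home (value of joint lever above 0.255 rad and value of joint tray above 0.076 m and contact force between the fingers and lever above 1 N), for 0.3 s.
At the end, for the whole second after the job is handed in: The tray is home (joint above 0.076 of 0.080 m), the fingers hold the paddle down (lever above 0.25 of 0.28 rad, more than 1 N between fingers and paddle) through the last second, and the board lies flat and still in its tray (origin 22 to 32 mm above the bench, tilted less than 0.06 rad) (value of joint tray above 0.076 m and value of joint lever above 0.25 rad and contact force between the fingers and lever above 1 N and height (world z) of board between 0.022 and 0.032 m and angle between board's own z axis and vertical below 0.06 rad and linear speed of board below 0.02 m/s); the arm keeps its last pose, push and grip.
It fails at once if the robot touches the guard (more than 0.5 N) (contact force between any of the fingers, the arm and guard above 0.5 N).
It fails at once if the press comes down (lever above 0.12 rad) while the tray is not home (below 0.074 m) (value of joint lever above 0.12 rad and value of joint tray below 0.074 m).
It fails at once if the board is lifted or tipped out of its nest (origin more than 38 mm above the bench, or tilted over 0.2 rad) (height (world z) of board above 0.038 m or angle between board's own z axis and vertical above 0.2 rad).
It fails at once if a bystander is moved by more than 20 mm or lifted (distance of any of marker, eraser, screwdriver_blue, flush_cutters from where it was at the start of the episode above 0.02 m).
It also fails if it takes over 58 s, if anything falls off the work surface, if the arm or the gripper's body presses on something with over 40 N, if the wrist force passes 120 N, or if a joint passes its speed limit or range.

## Working session

There is one attempt and no reset: what is moved stays moved. The work goes in short steps, each a Python script; the robot and the scene stay as the last script left them, time stands still between calls to the robot, and variables do not carry over. Pictures are saved under pics/ and viewed, and the job is handed in when it is done.

```bash
mkdir -p pics; ls
python3 - <<'E'
from bench import r
import cv2,numpy as np
for n in ("top","side"):
    c=r.capture(n); cv2.imwrite(f"pics/{n}0.png",c["pixels"][:,:,::-1]); np.savez(f"{n}0.npz",**c)
    print(n,c["vertical_fov"],c["cx"],c["cy"],c["D"],c["R"],c["t"],(c["depth"]>0).mean())
print(r.read_time(),r.read_ee_pos(),r.read_ee_rot(),r.read_opening())
E
```

```text
pics
top 48.04434062423353 308.9689555885066 196.17967512780513 [0.00943566 0.         0.         0.         0.        ] [[-0.01274871 -0.99990996 -0.00418743]
 [-0.99632692  0.01305744 -0.08462959]
 [ 0.08467665  0.00309313 -0.99640368]] [0.16962083 0.48749919 1.31072282] 0.9960546875
side 51.84119054516799 327.02355797883183 199.3207938138959 [-0.10432999  0.          0.          0.          0.        ] [[ 0.91794894 -0.39634216 -0.01681174]
 [-0.19609077 -0.41650105 -0.88773605]
 [ 0.34484512  0.81819299 -0.46004574]] [-0.39112891  0.22320602  0.90642537] 0.99582421875
0.1 [0.15802247 0.55229524 0.24945562] [-2.28479903e-04  1.38962496e-01  9.90297227e-01 -8.80608668e-04] 1.0023529004351053
```

View pics/top0.png

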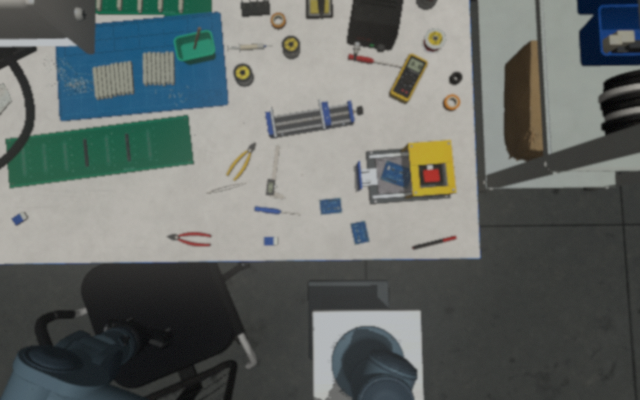

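View pics/side0.png

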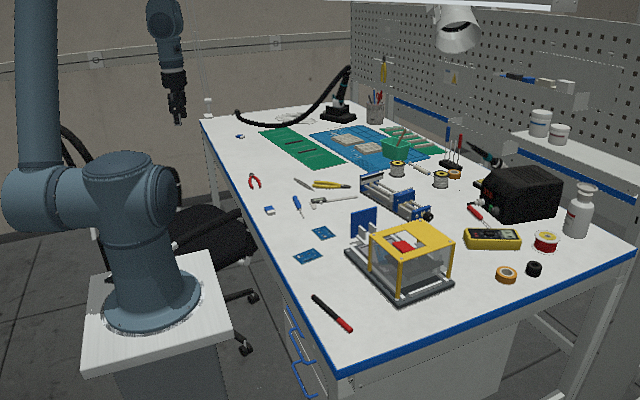

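```bash
cat > h.py <<'E'
import numpy as np,cv2
def load(n): return dict(np.load(n+".npz"))
def K(c):
    f=200/np.tan(np.radians(float(c["vertical_fov"]))/2)
    return np.array([[f,0,float(c["cx"])],[0,f,float(c["cy"])],[0,0,1]])
def rays(c,uv):
    p=cv2.undistortPoints(np.asarray(uv,float).reshape(-1,1,2),K(c),c["D"])[:,0]
    return np.c_[p,np.ones(len(p))]
def atdepth(c,uv,d):
    return (rays(c,uv)*np.asarray(d)[:,None]-c["t"])@c["R"]
def atz(c,uv,z):
    o=-c["R"].T@c["t"]; d=rays(c,uv)@c["R"]
    return o+d*((z-o[2])/d[:,2])[:,None]
def proj(c,X):
    return cv2.projectPoints(np.asarray(X,float).reshape(-1,1,3),cv2.Rodrigues(c["R"])[0],c["t"],K(c),c["D"])[0][:,0]
def cloud(c):
    v,u=np.mgrid[0:400,0:640]
    return atdepth(c,np.c_[u.ravel(),v.ravel()],c["depth"].ravel()).reshape(400,640,3)
E
python3 - <<'E'
from h import *
for n,(x0,y0,x1,y1) in (("top",(340,120,480,260)),("side",(290,190,470,320))):
    c=load(n+"0"); im=c["pixels"][y0:y1,x0:x1,::-1]
    s=4
    cv2.imwrite(f"pics/{n}0c.png",cv2.resize(im,None,fx=s,fy=s,interpolation=cv2.INTER_CUBIC))
    P=cloud(c); hsv=cv2.cvtColor(c["pixels"],cv2.COLOR_RGB2HSV)
    H,S,V=[hsv[:,:,i].astype(int) for i in range(3)]
    box=np.zeros((400,640),bool); box[y0:y1,x0:x1]=1
    ye=box&(H>18)&(H<35)&(S>120)&(V>80)
    red=box&((H<8)|(H>172))&(S>150)&(V>80)
    blu=box&(H>100)&(H<125)&(S>120)
    for k,m in (("yel",ye),("red",red),("blue",blu)):
        v,u=np.nonzero(m); p=P[m]
        print(n,k,len(p),u.min(),u.max(),v.min(),v.max(),"med",np.median(p,0).round(4),"z pct",np.percentile(p[:,2],[5,25,50,75,95]).round(4))
E
```

```text
top yel 1700 407 455 141 195 med [ 0.5745 -0.1733  0.1169] z pct [0.0835 0.115  0.1169 0.1188 0.1211]
top red 193 423 451 169 239 med [ 0.535  -0.1796  0.1039] z pct [0.0979 0.1022 0.1039 0.1058 0.1091]
top blue 294 353 402 164 240 med [ 0.5421 -0.0722  0.0245] z pct [-0.0027  0.0006  0.0245  0.0281  0.0314]
side yel 1918 368 469 218 298 med [ 0.5666 -0.1899  0.1157] z pct [0.0279 0.1131 0.1157 0.1168 0.1182]
side red 169 337 469 205 319 med [ 0.5301 -0.1802  0.103 ] z pct [0.0105 0.1017 0.103  0.1042 0.1055]
side blue 1425 290 469 190 319 med [0.5189 0.0198 0.0373] z pct [-0.0151 -0.0007  0.0373  0.0614  0.0884]
```

View pics/top0c.png

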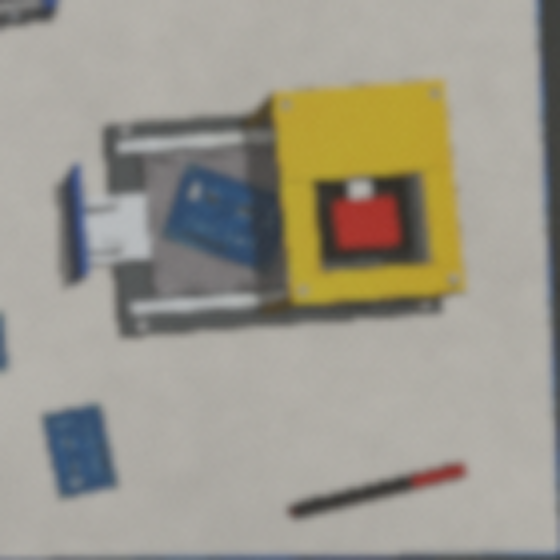

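View pics/side0c.png

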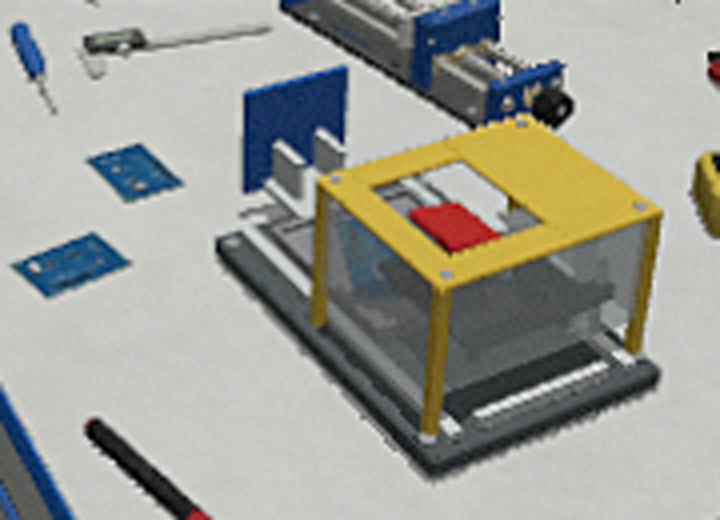

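```bash
cat > fit.py <<'E'
from h import *
from scipy.optimize import minimize
S=8
def T(p,X):
    c,s=np.cos(p[2]),np.sin(p[2]); X=np.asarray(X,float)
    return np.c_[p[0]+c*X[:,0]-s*X[:,1],p[1]+s*X[:,0]+c*X[:,1],X[:,2]]
def rect(x0,x1,y0,y1,z): return np.array([[x0,y0,z],[x1,y0,z],[x1,y1,z],[x0,y1,z]])
def render(c,p,box):
    x0,y0,x1,y1=box
    img=np.zeros(((y1-y0)*S,(x1-x0)*S),np.uint8)
    px=lambda X:np.round(((proj(c,X)-[x0,y0]+.5)*S)).astype(np.int32)
    a,b=[px(T(p,rect(-.073,.076,-.105,.015,z))) for z in(.118,.114)]
    cv2.fillConvexPoly(img,cv2.convexHull(np.vstack([a,b])),1)
    wx,wy=p[3],p[4]
    w1,w2=[px(T(p,rect(wx-.032,wx+.032,wy-.038,wy+.038,z))) for z in (.118,.114)]
    m1=np.zeros_like(img);m2=m1.copy();cv2.fillConvexPoly(m1,w1,1);cv2.fillConvexPoly(m2,w2,1)
    img[(m1&m2)>0]=0
    return cv2.resize(img.astype(np.float32),(x1-x0,y1-y0),interpolation=cv2.INTER_AREA)
cs=[]
for n,box in (("top",(395,130,470,205)),("side",(360,210,465,300))):
    c=load(n+"0");x0,y0,x1,y1=box
    hsv=cv2.cvtColor(c["pixels"],cv2.COLOR_RGB2HSV)[y0:y1,x0:x1].astype(int)
    pz=cloud(c)[y0:y1,x0:x1,2]
    # soft: saturation-based membership
    im=c["pixels"][y0:y1,x0:x1].astype(float)
    yv=np.clip((np.minimum(im[...,0],im[...,1])-im[...,2])/110.,0,1)
    m=yv.copy()
    if n=="side": m[pz<.095]=0
    cs.append((n,c,box,m))
if __name__=="__main__":
    def cost(p,which=(0,1)): return sum(np.mean(np.abs(render(cs[i][1],p,cs[i][2])-cs[i][3])) for i in which)
    for w in ((0,1),(0,),(1,)):
        best=None
        for yaw in (0,.1,-.1):
            s=np.array([.56,-.13,yaw,-.015,-.045])
            sim=np.vstack([s]+[s+np.eye(5)[i]*[.02,.02,.1,.015,.01][i] for i in range(5)])
            o=minimize(cost,s,args=(w,),method="Nelder-Mead",options=dict(initial_simplex=sim,maxiter=900,xatol=1e-4,fatol=1e-6))
            if best is None or o.fun<best.fun: best=o
        print(w,best.fun,best.x.round(4),"window",T(best.x,[[best.x[3],best.x[4],.118]]).round(4))
        if w==(0,1): np.save("pose.npy",best.x)
    p=np.load("pose.npy")
    for n,c,box,m in cs:
        x0,y0,x1,y1=box; R=render(c,p,box)
        cv2.imwrite(f"pics/fit_{n}.png",cv2.resize(np.hstack([m*255,R*255,np.abs(m-R)*255]).astype(np.uint8),None,fx=2.5,fy=2.5))
E
python3 fit.py
python3 - <<'E'
from h import *
from fit import T
p=np.load("pose.npy")
for n in ("top","side"):
    c=load(n+"0");P=cloud(c).reshape(-1,3);im=c["pixels"].reshape(-1,3)
    hsv=cv2.cvtColor(c["pixels"],cv2.COLOR_RGB2HSV).reshape(-1,3).astype(int)
    q=(P-[p[0],p[1],0]); co,s=np.cos(p[2]),np.sin(p[2]); q=np.c_[co*q[:,0]+s*q[:,1],-s*q[:,0]+co*q[:,1],q[:,2]]
    b=(hsv[:,0]>100)&(hsv[:,0]<128)&(hsv[:,1]>110)&(q[:,2]>.035)&(np.abs(q[:,0])<.08)&(q[:,1]>.1)&(q[:,1]<.25)
    if b.sum(): print(n,"plate",b.sum(),q[b].min(0).round(4),np.median(q[b],0).round(4),q[b].max(0).round(4))
    r_=((hsv[:,0]<8)|(hsv[:,0]>172))&(hsv[:,1]>150)&(q[:,2]>.09)&(np.abs(q[:,0])<.08)&(np.abs(q[:,1])<.15)
    print(n,"paddle",r_.sum(),q[r_].min(0).round(4),q[r_].mean(0).round(4),q[r_].max(0).round(4))
E
```

```text
(0, 1) 0.10471415824915825 [ 0.5515 -0.132   0.0535 -0.0198 -0.046 ] window [[ 0.5341 -0.179   0.118 ]]
(0,) 0.06920030303030303 [ 0.5525 -0.1319  0.0644 -0.0197 -0.0459] window [[ 0.5359 -0.179   0.118 ]]
(1,) 0.028959235209235205 [ 0.5485 -0.1319  0.0615 -0.0204 -0.0459] window [[ 0.5309 -0.1789  0.118 ]]
top plate 18 [-0.033   0.1526  0.0902] [-0.0031  0.1538  0.0944] [0.029  0.1549 0.099 ]
top paddle 185 [-0.0346 -0.0694  0.0969] [-0.0179 -0.0461  0.1042] [ 0.0004 -0.0246  0.112 ]
side plate 439 [-0.0438  0.1433  0.0352] [-0.0066  0.1499  0.0698] [0.0351 0.1556 0.0959]
side paddle 153 [-0.0383 -0.0675  0.0938] [-0.0231 -0.0465  0.1032] [ 0.0032 -0.0238  0.1067]
```

View pics/fit_top.png

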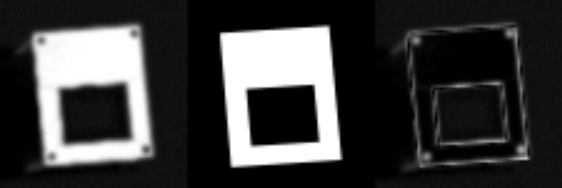

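View pics/fit_side.png

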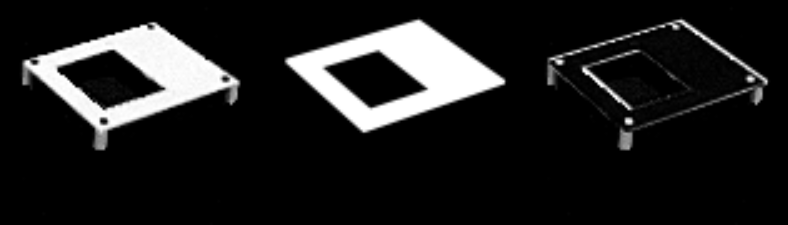

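The three blue boards in the top picture are the one in the tray at (393,174) and loose ones at (331,206) and (360,233). The one in the tray is meant: it is the largest and lies in the tester. The tester pose from both views agrees to about 3 mm and the heights agree with the text: frame 0.117, paddle 0.104, push face at y=+0.155. I'll approach and push the tray.

```bash
cat >> h.py <<'E'
P0=(0.5507,-0.132,0.062)
def W(x,y,z):
    c,s=np.cos(P0[2]),np.sin(P0[2]); return [P0[0]+c*x-s*y,P0[1]+s*x+c*y,z]
def Q(phi):
    a=(phi+np.pi/2)/2; return [0.,float(np.cos(a)),float(np.sin(a)),0.]
E
python3 - <<'E'
from bench import r
from h import *
y=P0[2]
for nm,X,phis in (("push0",W(0,.205,.25),(y,y+np.pi)),("pushz",W(0,.205,.081),(y,y+np.pi)),("pushend",W(0,.085,.081),(y,y+np.pi)),("win",W(-.02,-.046,.2),(y+np.pi/2,y-np.pi/2)),("winlow",W(-.02,-.046,.1),(y+np.pi/2,y-np.pi/2))):
    for f in phis:
        j=r.inverse_kinematics(X,Q(f)); print(nm,np.round(X,3),round(f,2),None if j is None else np.round(j,2))
E
```

```text
push0 [0.538 0.073 0.25 ] 0.06 [ 0.02  0.31 -0.01  1.25  0.    1.53]
push0 [0.538 0.073 0.25 ] 3.2 [ 0.02  0.31 -0.01  1.25  0.   -1.62]
pushz [0.538 0.073 0.081] 0.06 [ 0.02  0.42 -0.31  0.84  0.    1.53]
pushz [0.538 0.073 0.081] 3.2 [ 0.02  0.42 -0.31  0.84  0.   -1.62]
pushend [ 0.545 -0.047  0.081] 0.06 [-0.2   0.43 -0.29  0.84  0.    1.31]
pushend [ 0.545 -0.047  0.081] 3.2 [-0.2   0.43 -0.29  0.84  0.   -1.83]
win [ 0.534 -0.179  0.2  ] 1.63 [-0.44  0.37 -0.06  1.14  0.   -0.5 ]
win [ 0.534 -0.179  0.2  ] -1.51 [-0.44  0.37 -0.06  1.14  0.    2.64]
winlow [ 0.534 -0.179  0.1  ] 1.63 [-0.44  0.44 -0.23  0.9   0.   -0.5 ]
winlow [ 0.534 -0.179  0.1  ] -1.51 [-0.44  0.44 -0.23  0.9   0.    2.64]
```

Run:
```python
from bench import r
from h import *
r.gripper_close(force=40)
q=Q(P0[2])
r.reach(W(0,.205,.25),q)
r.move_linear(W(0,.205,.081),q,velocity=.12)
for n in ("side","top"):
    c=r.capture(n); np.savez(f"{n}1.npz",**c); 
    x0,y0,x1,y1=(290,150,490,310) if n=="side" else (300,110,480,250)
    cv2.imwrite(f"pics/{n}1.png",cv2.resize(c["pixels"][y0:y1,x0:x1,::-1],None,fx=3.5,fy=3.5,interpolation=cv2.INTER_CUBIC))
print(r.read_time(),r.read_ee_pos(),r.read_ee_rot(),r.read_opening(),r.read_force())
```

```text
4.7167 [0.53863758 0.07261867 0.08173529] [5.40615211e-04 6.84842123e-01 7.28691093e-01 5.14524373e-04] 0.00014560035759106035 [-0.63510804 -0.42437558  0.4435718 ]
```

View pics/side1.png

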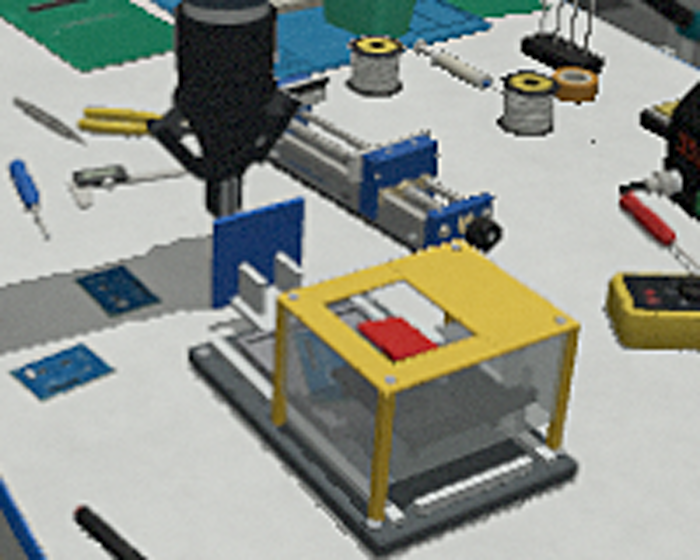

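View pics/top1.png

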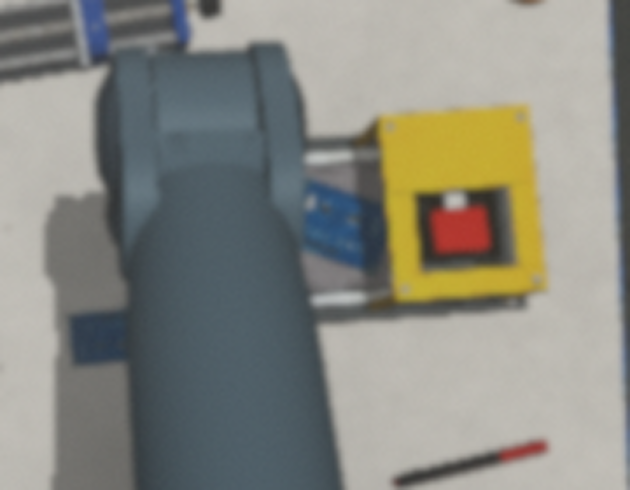

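Run:
```python
from h import *
c=load("side1");P=cloud(c).reshape(-1,3)
P=P-[.5386,.0726,.0817]; co,s=np.cos(P0[2]),np.sin(P0[2])
q=np.c_[co*P[:,0]+s*P[:,1],-s*P[:,0]+co*P[:,1],P[:,2]]
k=(np.abs(q[:,0])<.09)&(q[:,1]<.06)&(q[:,1]>-.05)&(c["pixels"].reshape(-1,3).max(1)<90)
for z in np.arange(-.02,.10,.006):
    m=k&(q[:,2]>=z)&(q[:,2]<z+.006)
    if m.sum(): print(round(z+.003+.019,3),"behind tip",m.sum(),q[m,0].min().round(3),q[m,0].max().round(3),"y",q[m,1].min().round(3),np.median(q[m,1]).round(3))
```

```text
0.002 behind tip 1 -0.009 -0.009 y -0.005 -0.005
0.008 behind tip 12 -0.015 0.003 y -0.012 -0.006
0.014 behind tip 15 -0.015 0.007 y -0.014 -0.01
0.02 behind tip 17 -0.015 0.006 y -0.014 -0.01
0.026 behind tip 18 -0.016 0.006 y -0.014 -0.01
0.032 behind tip 15 -0.016 0.005 y -0.013 -0.009
0.038 behind tip 15 -0.017 0.007 y -0.014 -0.011
0.044 behind tip 29 -0.032 0.024 y -0.015 -0.012
0.05 behind tip 52 -0.034 0.033 y -0.016 -0.011
0.056 behind tip 52 -0.039 0.038 y -0.018 -0.012
0.062 behind tip 52 -0.044 0.04 y -0.019 -0.012
0.068 behind tip 53 -0.049 0.042 y -0.022 -0.011
0.074 behind tip 59 -0.054 0.052 y -0.021 -0.013
0.08 behind tip 63 -0.06 0.054 y -0.02 -0.013
0.086 behind tip 89 -0.063 0.058 y -0.02 -0.012
0.092 behind tip 85 -0.064 0.053 y -0.022 -0.01
0.098 behind tip 68 -0.053 0.046 y -0.022 -0.012
0.104 behind tip 75 -0.045 0.037 y -0.023 -0.012
0.11 behind tip 66 -0.044 0.036 y -0.016 -0.011
0.116 behind tip 36 -0.04 0.033 y -0.015 -0.011
```

Run:
```python
from bench import r
from h import *
q=Q(P0[2])
def ty():
    p=r.read_ee_pos()-np.array([P0[0],P0[1],0]); return round(float(-np.sin(P0[2])*p[0]+np.cos(P0[2])*p[1]),4)
for y in (.16,.14,.11,.095,.075):
    h=r.move_linear(W(0,y,.081),q,velocity=.04,threshold=14)
    print(y,h,ty(),np.round(r.read_force(),2),r.read_time())
    if h: break
for n in ("side","top"):
    c=r.capture(n); np.savez(f"{n}2.npz",**c); 
    x0,y0,x1,y1=(290,150,490,310) if n=="side" else (300,110,480,250)
    cv2.imwrite(f"pics/{n}2.png",cv2.resize(c["pixels"][y0:y1,x0:x1,::-1],None,fx=3.5,fy=3.5,interpolation=cv2.INTER_CUBIC))
```

```text
0.16 False 0.16 [-0.5   0.86 -0.28] 5.9917
0.14 False 0.1392 [0.16 1.02 0.08] 6.6417
0.11 False 0.1094 [ 0.5  -0.53 -0.11] 7.5417
0.095 False 0.0942 [ 0.02 -0.23 -0.73] 8.0667
0.075 True 0.087 [1.76 0.82 1.53] 8.425
```

View pics/side2.png

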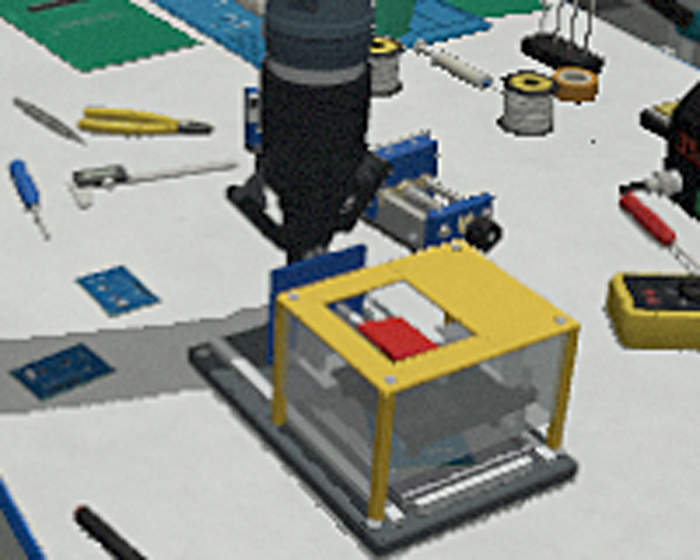

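The tray moved under the press and the push met a hard stop at tester y = 0.087. I'll confirm it by pushing again, harder.

Run:
```python
from bench import r
from h import *
q=Q(P0[2])
def ty():
    p=r.read_ee_pos()-np.array([P0[0],P0[1],0]); return round(float(-np.sin(P0[2])*p[0]+np.cos(P0[2])*p[1]),4)
print(ty())
h=r.move_linear(W(0,.080,.081),q,velocity=.02,threshold=25); print(h,ty(),np.round(r.read_force(),2)); r.wait(.3); print(ty(),np.round(r.read_force(),2))
c=r.capture("side"); np.savez("side3.npz",**c)
def plate(c):
    P=cloud(c).reshape(-1,3);hsv=cv2.cvtColor(c["pixels"],cv2.COLOR_RGB2HSV).reshape(-1,3).astype(int)
    d=P-[P0[0],P0[1],0]; co,s=np.cos(P0[2]),np.sin(P0[2]); Z=np.c_[co*d[:,0]+s*d[:,1],-s*d[:,0]+co*d[:,1],d[:,2]]
    b=(hsv[:,0]>100)&(hsv[:,0]<128)&(hsv[:,1]>110)&(Z[:,2]>.07)&(Z[:,2]<.092)&(np.abs(Z[:,0])<.035)&(Z[:,1]>.04)&(Z[:,1]<.2)
    return b.sum(),np.median(Z[b],0).round(4)
for n in("side0","side1","side2","side3"): print(n,plate(load(n)))
print(r.read_time())
```

```text
0.0871
False 0.0868 [-0.64 19.65  2.82]
0.0869 [-0.99 19.55  1.66]
side0 (np.int64(163), array([0.0002, 0.1498, 0.0818]))
side1 (np.int64(165), array([0.0007, 0.15  , 0.0811]))
side2 (np.int64(126), array([-0.0007,  0.0698,  0.0856]))
side3 (np.int64(118), array([-0.0017,  0.07  ,  0.0849]))
9.425
```

The plate has travelled exactly 80 mm by depth (y 0.150 → 0.070) and doesn't give under 20 N, so the tray is home. Next I'll retreat, lift and move over the window.

Run:
```python
from bench import r
from h import *
q=Q(P0[2]); q2=Q(P0[2]+np.pi/2)
r.move_linear(W(0,.12,.081),q,velocity=.08)
r.move_linear(W(0,.12,.26),q,velocity=.15)
r.reach([.5335,-.1795,.26],q2)
r.move_linear([.5335,-.1795,.165],q2,velocity=.1)
r.wait(.2)
for n in ("side","top"):
    c=r.capture(n); np.savez(f"{n}4.npz",**c); 
    x0,y0,x1,y1=(290,150,490,310) if n=="side" else (300,110,480,250)
    cv2.imwrite(f"pics/{n}4.png",cv2.resize(c["pixels"][y0:y1,x0:x1,::-1],None,fx=3.5,fy=3.5,interpolation=cv2.INTER_CUBIC))
print(r.read_time(),r.read_ee_pos(),r.read_force(),r.read_joints())
```

```text
14.45 [ 0.53377166 -0.17963393  0.16543064] [ 0.26039019 -0.00301991  0.17328963] [-4.37282534e-01  3.90113231e-01 -1.23026614e-01  1.05681136e+00
  3.36372819e-05 -4.99237907e-01]
```

View pics/side4.png

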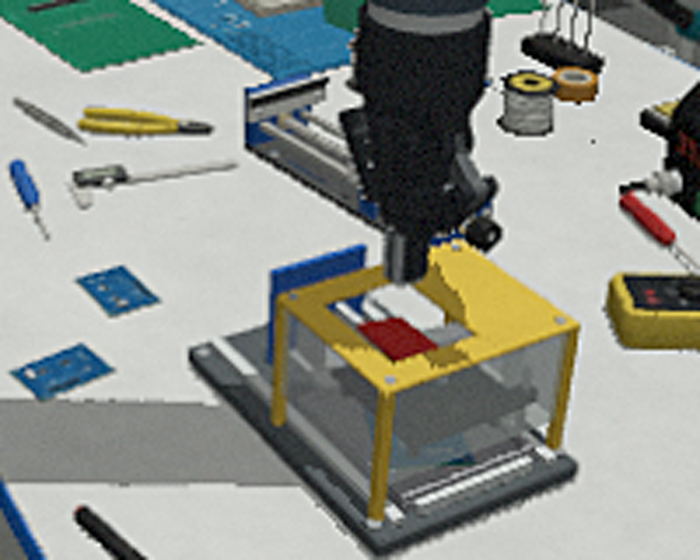

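Run:
```python
from bench import r
from h import *
q2=Q(P0[2]+np.pi/2)
h=r.move_linear([.5335,-.1795,.140],q2,velocity=.05,threshold=4); print(h,r.read_ee_pos().round(4),r.read_force().round(2))
r.wait(.1)
for z in (.130,.124,.118,.112,.107):
    h=r.move_linear([.5335,-.1795,z],q2,velocity=.03,threshold=10)
    print(z,h,r.read_ee_pos().round(4),r.read_force().round(2),r.read_time())
    if h: break
for n in ("side","top"):
    c=r.capture(n); np.savez(f"{n}5.npz",**c); 
    x0,y0,x1,y1=(290,150,490,310) if n=="side" else (300,110,480,250)
    cv2.imwrite(f"pics/{n}5.png",cv2.resize(c["pixels"][y0:y1,x0:x1,::-1],None,fx=3.5,fy=3.5,interpolation=cv2.INTER_CUBIC))
```

```text
False [ 0.5334 -0.1794  0.1398] [ 0.43 -1.11  0.33]
0.13 False [ 0.5333 -0.1794  0.1297] [ 0.77 -0.04  0.12] 15.6833
0.124 False [ 0.5339 -0.1798  0.1242] [ 0.42 -0.31  3.12] 16.0333
0.118 False [ 0.5333 -0.1798  0.1179] [-1.1  -1.27  4.56] 16.3833
0.112 False [ 0.5332 -0.1797  0.1121] [-3.07 -1.13  5.62] 16.7333
0.107 False [ 0.533  -0.1797  0.1072] [-3.37 -2.75  7.74] 17.05
```

View pics/side5.png

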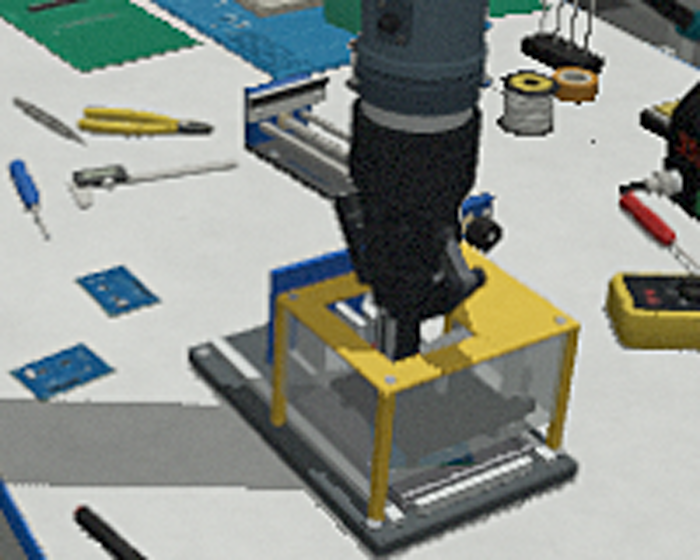

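Run:
```python
from bench import r
from h import *
q2=Q(P0[2]+np.pi/2)
for z in (.1055,.104,.1025,.101,.0995,.098,.0965):
    h=r.move_linear([.5335,-.1795,z],q2,velocity=.02,threshold=15); r.wait(.1)
    f=r.read_force(); print(z,h,r.read_ee_pos().round(4),f.round(2),r.read_time())
    if h or f[2]>18: break
for n in ("side","top"):
    c=r.capture(n); np.savez(f"{n}6.npz",**c); 
    x0,y0,x1,y1=(290,150,490,310) if n=="side" else (300,110,480,250)
    cv2.imwrite(f"pics/{n}6.png",cv2.resize(c["pixels"][y0:y1,x0:x1,::-1],None,fx=3.5,fy=3.5,interpolation=cv2.INTER_CUBIC))
```

```text
0.1055 False [ 0.533  -0.1797  0.1059] [-3.3  -0.92  7.14] 17.5
0.104 False [ 0.533  -0.1797  0.1044] [-3.95 -1.19  7.62] 17.85
0.1025 False [ 0.533  -0.1797  0.103 ] [-3.84 -1.63  8.37] 18.2
0.101 False [ 0.533  -0.1797  0.1022] [-5.15 -1.42 12.34] 18.55
0.0995 False [ 0.5331 -0.1798  0.1019] [-8.7  -0.91 20.02] 18.9
```

View pics/side6.png

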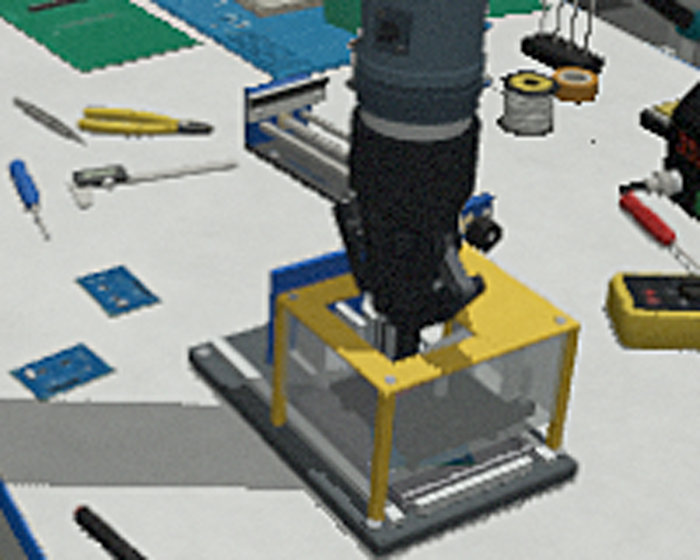

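View pics/top6.png

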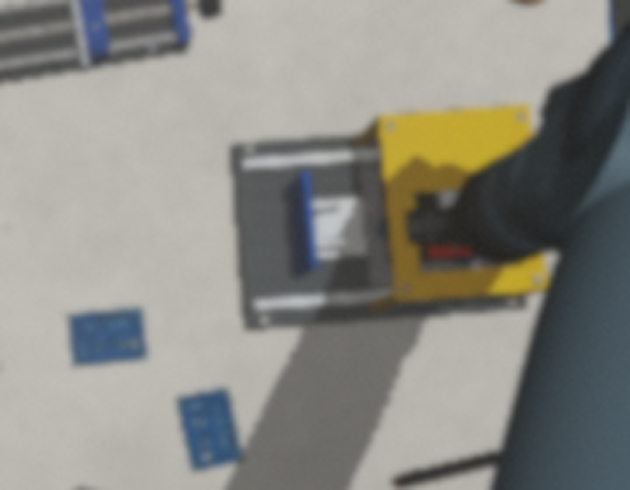

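The paddle met a hard stop after 22.5 mm of travel, at about 20 N. I'll check the tray, the paddle and how steady the hold is, then hand in.

Run:
```python
from bench import r
from h import *
for n in("side3","side4","side6","top4","top6"):
    c=load(n); P=cloud(c).reshape(-1,3);hsv=cv2.cvtColor(c["pixels"],cv2.COLOR_RGB2HSV).reshape(-1,3).astype(int)
    d=P-[P0[0],P0[1],0]; co,s=np.cos(P0[2]),np.sin(P0[2]); Z=np.c_[co*d[:,0]+s*d[:,1],-s*d[:,0]+co*d[:,1],d[:,2]]
    b=(hsv[:,0]>100)&(hsv[:,0]<128)&(hsv[:,1]>110)&(Z[:,2]>.07)&(Z[:,2]<.105)&(np.abs(Z[:,0])<.035)&(Z[:,1]>.04)&(Z[:,1]<.2)
    k=((hsv[:,0]<8)|(hsv[:,0]>172))&(hsv[:,1]>120)&(Z[:,2]>.06)&(np.abs(Z[:,0]+.02)<.03)&(np.abs(Z[:,1]+.045)<.035)
    print(n,"plate",b.sum(),np.median(Z[b],0).round(4),"red",k.sum(),np.median(Z[k],0).round(4) if k.any() else "")
r.wait(.5); print(r.read_ee_pos().round(4),r.read_force().round(2),r.read_time())
r.finish_job()
```

```text
side3 plate 163 [-0.0018  0.0702  0.0875] red 154 [-0.0239 -0.0469  0.1032]
side4 plate 162 [-0.002   0.07    0.0863] red 157 [-0.0231 -0.047   0.1032]
side6 plate 132 [-0.0072  0.0702  0.0865] red 4 [-0.0346 -0.06    0.1385]
top4 plate 39 [0.0052 0.0741 0.0951] red 71 [-0.0288 -0.0419  0.1057]
top6 plate 38 [0.0037 0.0739 0.095 ] red 28 [-0.0321 -0.0347  0.082 ]
[ 0.5331 -0.1798  0.1019] [-8.14  0.6  19.84] 19.5
the job is handed in; nothing more can be done
```

I pushed the tray home, pressed the red paddle to its stop with the closed fingertips through the guard window, and handed in at 19.5 s while still holding it down. The system reported no verdict.

- **Tray:** by depth, the push plate moved 80 mm (y 0.150 to 0.070 m). It didn't give under 20 N and was still there after the press came down.
- **Paddle:** it met the fingertips where expected and went down 22.5 mm to a hard stop. The top camera then put the paddle surface at about 82 mm, matching the expected 83 mm. The hold was steady at about 20 N.
- **Guard:** I saw no sign of contact. There was no force while entering the window, only the spring's gradual rise after reaching the paddle.
- **Not fully confirmed:** the board was mostly hidden under the press head at the end, so I couldn't check it directly. I didn't measure the bystanders again; the arm only moved low around the tester. The two cameras disagreed by about 5 mm in x on the window and paddle position, so I used the mean.

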